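# Free the ratchet and shut the lid of the bench kiln

## Robot

A 6-joint arm with a two-finger parallel gripper is mounted at the origin on a cart in front of the work surface, level with it; the furniture and walls round the work are solid. World frame = base frame: x ahead of the robot, y to its left, z up, the work surface at z = 0. Lengths are in mm, angles in rad, forces in N, time in s.
With the tool pointing down it reaches from about 375 to 825 mm from the base axis. Payload 5.5 kg.
Tool frame: the origin (TCP) lies on the centre line of the jaws, within the pads' length; the fingertips stand 19 mm ahead of it and the grasp point (between the pads) is the TCP (ctrl.tips_ahead is the distance from the TCP to the fingertips, in mm); z points along the fingers, y is the line along which they close (so a half turn about z gives the same grasp; the last joint's range is limited). The gripper opens to 85 mm and grips with 20 to 120 N. Pads are 22 mm wide; open, the fingers measure 114 mm over their backs; the gripper's body (76 mm by 85 mm) begins 54 mm behind the grasp point. The pads swing forward as they close: fully open they stand 13 mm farther back than shut.
Start: joints at [1.311, 0.314, -0.047, 1.21, 0, 1.571], TCP at [154.129, 579.861, 250.299] pointing down, gripper open.
Joint ranges: [-2.67, 2.67], [-0.69, 1.73], [-1.03, 1.25], [-2.08, 2.16], [-1.42, 1.45], [-3.14, 3.14]. Speed limits (rad/s): [2.39, 2.39, 3.01, 3.14, 3.14, 3.14].

## Interface

Orientations are given as [roll, pitch, yaw] about the fixed x, y, z axes, in that order (R = Rz(yaw) Ry(pitch) Rx(roll)).
In Python, from rig import ctrl, snapshot gives the robot as it stands. The module is installed in compiled form; this text tells all that it offers.
- The arm moves only by the tool drive_tool, never from a script. Its argument "increments" is one flat list of numbers, 4 for each row, row after row: the shift along the tool's x, y, z in cm, then the turn about the tool's z in degrees. A call has 1 to 10 rows; each row is the pose to reach, as a shift and turn from the pose commanded when the call began, along the tool's axes at that moment; what a row does not reach only later rows make up. A row lasts 1/8 s, in which the tool goes at most 62.5 mm and 10.7 degrees, less where a joint would pass 70% of its speed; a pose out of reach is approached as far as the arm can. A call with a gripper value outside its range is refused whole. "claw" is the closure, from 0 (fully open) to 1 (shut), set as the call begins (left out, the last holds). The fingers move at their own pace and stop on an object; the grip force is fixed at half the most. Time passes only in rows, so rows that repeat a pose let the fingers close. It gives the time, the measured TCP pose, the force, the opening and the grip force at its end, in the units of the state.
- ctrl.get_obs(): the state, without advancing time (a new reading comes with each control period).
- snapshot(name): name is "scene" or "side" or "wrist"; returns a dict with "pixels" (384x512x3 uint8, red, green, blue), "vfov" (degrees; the focal length in pixels is half the picture's height over the tangent of half this angle, whatever the lens; pixels are square), "cx", "cy" (the principal point, pixels), "R" (3x3) and "t" (3): a world point X has camera coordinates R X + t. Camera axes: x right, y down, z forward; pixel columns grow to the right and rows downward; lengths in mm; the calibration is good to about 2 mm. A picture is of the moment at which its call begins. There is no depth.
- ctrl.sign_off(): hands the job in; it is judged then, once.
The state is a dict: "t": time; "q": joint angles; "qd": joint speeds; "effort": joint torques, N m; "tool_pos": TCP position; "orientation": TCP orientation; "wrist_force": force on the tool from outside, world axes, zero at the start; "wrist_torque": the same for the moment, N m; "finger_gap": finger opening in mm; "grip_force": force on a finger pad.
Only numpy, scipy, OpenCV 4.12 (cv2) and the standard library are available. Lean on these libraries where they do the work, as an engineer would, in place of code of your own. Each camera call takes 0.05 s, during which the arm holds its last target. There are 200 camera calls.

## Task

The copper dish is loaded, so shut the kiln: press the pawl of the lid's ratchet out of the teeth, gently push the lid all the way down past the teeth until it is fully shut, then press the pawl back into the teeth so that the ratchet will catch the lid when it is next raised. Everything is done by pressing and pushing with the fingertips: lift nothing, do not raise the lid further, let it slam or force it against the ratchet, and leave the other things on the bench where they are.

Things in the scene. Friction and masses are not known exactly. Their poses are not given: they have to be found in the camera images.
- kiln: Small fixed bench kiln: steel body 140 x 164 x 89 mm (x, y, z), copper dish in its chamber, grey control box (74 x 94 mm, top at 82 mm) on its left. Origin on the bench under the middle of the steel body; x points from its front to its back, y to its left, z up. A dark side plate (outer face y = 176 mm, top 130 mm, round boss to 166 mm at the pawl's pin) carries pawl and ratchet wheel.
- lid_hinge (a point): Point on the lid's hinge axis (along the kiln's y) at mid width: 73 mm behind the kiln's origin, 97 mm above the bench. The shaft runs on to the left to a toothed steel ratchet wheel, 155 mm left of the kiln's middle, 108 mm across its 30 teeth (top at 151 mm).
- kiln_lid (a joint): Lid angle, rad: 0 = shut and level; starts near 0.62, propped by the ratchet. Lid 138 mm deep, 164 wide, 34 thick, reaching forward from the hinge, top 30 mm above it when shut; wooden handle bar in front of it. Stiff, balanced: stays where left; 0.4 to 0.7 N m moves it down slowly. With the pawl in the teeth it cannot go down, only up.
- lid_push (a point): Middle of the flat top of the lid's wooden handle bar (120 mm wide, 22 mm deep, 14 mm thick, rounded edges), the place to push. When shut it is 166 mm forward of the hinge axis and 24 mm above it (121 mm above the bench); it turns with the lid, its z axis normal to the lid's top.
- pawl (a joint): Pawl angle, rad: 0 = nose fully in the teeth (start), 0.24 = fully out, at its stop. The pawl is a rocker on a pin (along the kiln's y; 7 mm in front of the kiln's origin, 155 mm to its left, 154 mm above the bench) with a sprung roller detent: pushed past 0.12 it snaps over and stays on that side. About 2 to 4 N on a pad flips it.
- pawl_tail_pad (a point): Middle of the top of the pawl's front pad (steel, 30 mm along x, 24 mm wide), 55 mm in front of the pin. Pressed straight down it takes the nose out of the teeth. Its top is 170 mm above the bench with the pawl in, and sinks 13 mm to the stop.
- pawl_nose_pad (a point): Middle of the top of the pawl's rear pad (steel, 22 mm along x, 24 mm wide), 42 mm behind the pin, toward the nose. Pressed straight down it puts the nose into the teeth. Its top is 168 mm above the bench with the pawl in, 10 mm higher with the pawl out.
- bench_block: bystander: steel block 68 x 68 x 19 mm lying behind the kiln; origin under its middle. Leave it.
- tub_cutters: bystander: white tub 72 mm wide with flush cutters in it, 121 mm high, behind the kiln to the right; origin under its middle. Leave it.
- flux_jar: bystander: round jar 50 mm wide, 57 mm high, behind the kiln; origin under its middle. Leave it.
- brass_brush: bystander: wooden brush with brass bristles, 26 x 198 x 22 mm, lying behind the kiln to the left; origin under its middle. Leave it.
- flint_striker: bystander: wire flint striker 68 x 139 x 16 mm lying in front of the kiln to the right; origin under its middle. Leave it.
- copper_tongs: bystander: copper tongs 33 x 219 x 13 mm lying at the right front of the bench; origin under their middle. Leave them.

How it is judged (in metres and radians):
On the way, in this order (a step that is already met when the one before it is completed fails the run):
1. the pawl is pressed right out of the teeth while the lid is still up (value of joint pawl above 0.2 rad and value of joint kiln_lid above 0.52 rad), for 0.2 s.
2. the lid is pushed fully shut with the pawl still out (value of joint kiln_lid below 0.03 rad and value of joint pawl above 0.2 rad), for 0.2 s.
At the end, for the whole second after the job is handed in: The lid is fully shut (within 0.03 rad, about 5 mm at its front edge) and at rest, and the pawl is back in the teeth (within 0.04 rad of fully in) (value of joint kiln_lid between -0.02 and 0.03 rad and value of joint pawl below 0.04 rad and velocity of joint kiln_lid between -0.05 and 0.05 rad/s); the robot touches nothing.
It fails at once if the lid is raised further (beyond 0.72 rad) (value of joint kiln_lid above 0.72 rad).
It fails at once if the lid is let fall or slammed (faster than 2.5 rad/s) (velocity of joint kiln_lid below -2.5 rad/s).
It fails at once if the kiln is forced with more than 40 N while the pawl is in the teeth and the lid is up (contact force between the arm and kiln above 40 N and value of joint pawl below 0.08 rad and value of joint kiln_lid above 0.52 rad).
It fails at once if a loose thing on the bench (block, tub, jar, brush, striker or tongs) is moved more than 25 mm or lifted (distance of any of bench_block, tub_cutters, flux_jar, brass_brush, flint_striker, copper_tongs from where it was at the start of the episode above 0.025 m).
It also fails if it takes over 37 s, if anything falls off the work surface, if the arm or the gripper's body presses on something with over 40 N, if the wrist force passes 120 N, or if a joint passes its speed limit or range.

## Working session

There is one attempt and no reset: what is moved stays moved. The work goes in short steps, Python scripts to look and compute and a tool call to move; the robot and the scene stay as the last step left them, time stands still between calls to the robot, and variables do not carry over. Pictures are saved under pics/ and viewed, at most 10 in all, crops included, and the job is handed in when it is done.

Besides the shell and the picture viewer there is one more tool, called after "Emit:" as name(argument=value, ...), one argument or row to a line, values as JSON. drive_tool: Moves the arm, as the interface text tells. Its arguments: {"type":"object","properties":{"increments":{"type":"array","items":{"type":"number"}},"claw":{"type":"number"}},"required":["increments"]}

```bash
mkdir -p pics; cat > h.py <<'E'
import numpy as np, cv2, pickle
from rig import ctrl, snapshot
def snap(n,f):
    s=snapshot(n); cv2.imwrite(f'pics/{f}.png',cv2.cvtColor(s['pixels'],cv2.COLOR_RGB2BGR)); pickle.dump(s,open(f'{f}.pkl','wb')); return s
def K(s):
    f=s['pixels'].shape[0]/2/np.tan(np.radians(s['vfov'])/2); return f,s['cx'],s['cy']
def ray(s,u,v):
    f,cx,cy=K(s); R=np.array(s['R']);t=np.array(s['t']); return -R.T@t, R.T@np.array([(u-cx)/f,(v-cy)/f,1])
def onz(s,u,v,z):
    c,d=ray(s,u,v); return c+d*(z-c[2])/d[2]
def proj(s,X):
    f,cx,cy=K(s); p=np.array(s['R'])@np.array(X)+np.array(s['t']); return p[0]/p[2]*f+cx,p[1]/p[2]*f+cy
def tri(l):
    A=np.zeros((3,3));b=np.zeros(3)
    for s,u,v in l:
        c,d=ray(s,u,v);d=d/np.linalg.norm(d);P=np.eye(3)-np.outer(d,d);A+=P;b+=P@c
    return np.linalg.solve(A,b)
E
python3 - <<'E'
from h import *
print(ctrl.get_obs(), ctrl.tips_ahead)
a=snap('scene','scene0');b=snap('side','side0')
for s in(a,b): print(-np.array(s['R']).T@s['t'],s['vfov'])
E
```

```text
{'t': 0.0, 'q': array([ 1.31102279e+00,  3.14223743e-01, -4.80605343e-02,  1.21022304e+00,
       -8.72082523e-06,  1.57079348e+00]), 'qd': array([ 0.00074042, -0.00205465, -0.00088341,  0.00071552, -0.00031885,
        0.00038466]), 'effort': array([-3.85543186e-03, -5.39582562e+01,  3.39756811e+01,  1.89443986e-02,
       -4.69511542e-04,  2.09359516e-07]), 'tool_pos': array([153.97903028, 579.33913912, 249.4440508 ]), 'orientation': array([-3.13988166e+00,  8.71593890e-06,  2.88182198e+00]), 'wrist_force': array([-0.1633245 , -0.36828073,  0.49109955]), 'wrist_torque': array([-0.02363207, -0.06215998, -0.00013062]), 'grip_force': 0.0, 'finger_gap': 85.78136767150009} 19.0
[ 114.9463122   774.96226896 1511.05663929] 44.6511404799255
[ 153.79237264 -837.55463078  830.29375357] 51.662510078132804
```

View pics/scene0.png

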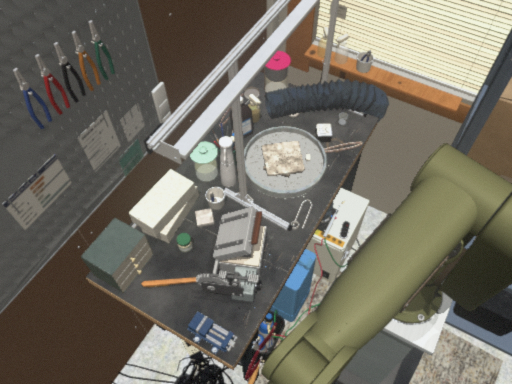

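View pics/side0.png

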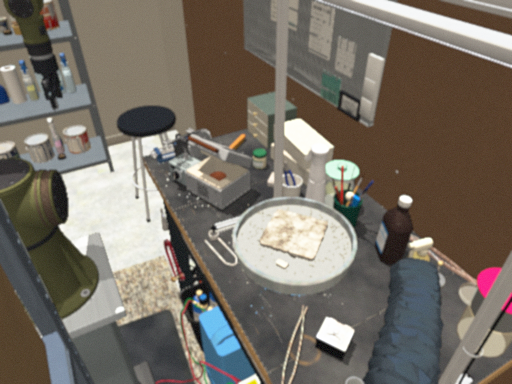

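The kiln is at about (235,255) in the scene view, with the pawl and wheel at about (230,285). In the side view it is at about (215,175). I'll enlarge both.

```bash
python3 - <<'E'
import cv2,numpy as np
a=cv2.imread('pics/scene0.png')[195:315,185:285];b=cv2.imread('pics/side0.png')[115:217,155:260]
a=cv2.resize(a,None,fx=4,fy=4,interpolation=2);b=cv2.resize(b,None,fx=3.8,fy=3.8,interpolation=2)
o=np.zeros((480,800,3),np.uint8);o[:,:400]=a;o[:b.shape[0],400:400+b.shape[1]]=b[:480,:400]
cv2.imwrite('pics/crop0.png',o)
E
```

```text
(no output)
```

View pics/crop0.png

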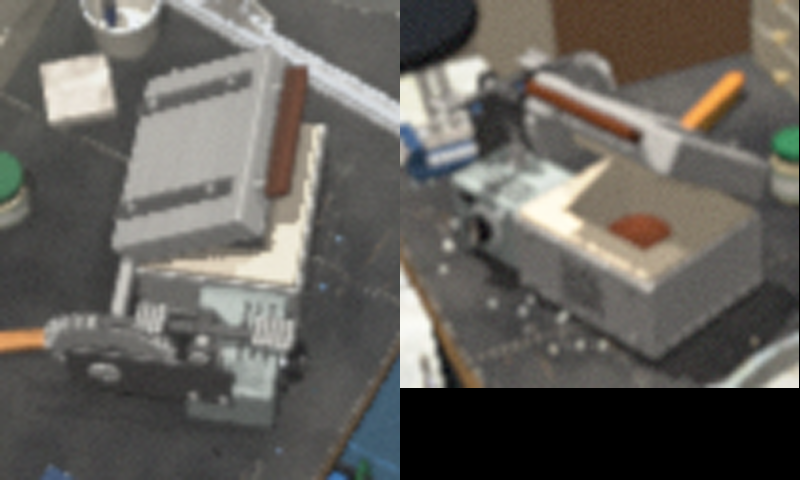

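The scene crop shows the pads: tail at about (253,276), nose at about (222.5,274.5). The handle bar runs (258.8,212)–(254.5,242.5), and the rim's front corners are at (266,226) and (260,266).

```bash
python3 - <<'E'
from h import *
a=pickle.load(open('scene0.pkl','rb'))
for n,u,v,z in [('tail',253,276.3,170),('nose',222.5,274.5,168),('hR',258.75,212,213),('hL',254.5,242.5,213),('FR',266.2,226.2,89),('FL',260,266,89)]:
    print(n,onz(a,u,v,z).round(1))
t=onz(a,253,276.3,170);n=onz(a,222.5,274.5,168);d=n-t;print(d,np.linalg.norm(d[:2]),np.arctan2(d[1],d[0]))
r,l=onz(a,266.2,226.2,89),onz(a,260,266,89);d=l-r;print(np.linalg.norm(d),np.arctan2(-d[0],d[1]))
o=ctrl.get_obs();print(o['orientation'])
from scipy.spatial.transform import Rotation as Q
print(Q.from_euler('xyz',o['orientation']).as_matrix().round(3))
E
```

```text
tail [437.4 278.4 170. ]
nose [522.9 319.5 168. ]
hR [525.1  91.1 213. ]
hL [480.6 194.3 213. ]
FR [512.5  63.2  89. ]
FL [455.4 205.3  89. ]
[85.48445586 41.04863002 -2.        ] 94.8292266096984 0.44767295116447975
153.1057368662 0.3822778461086707
[-3.14008489e+00  1.99285785e-05  2.88182756e+00]
[[-0.966  0.257 -0.   ]
 [ 0.257  0.966 -0.001]
 [-0.    -0.002 -1.   ]]
```

Emit:
drive_tool(
  increments=[-2, -1.2, 0, -2, -6, -3.7, 0, -7, -11, -6.8, 0, -13, -16, -10, 0.5, -19, -21, -13, 1, -25, -26, -16.2, 1, -30, -30, -18.7, 1, -34, -33.5, -20.8, 1, -37, -35.1, -21.8, 1, -38.5, -35.1, -21.8, 1, -38.5],
  claw=1,
)

```text
t: 1.35
tool_pos: [437.9, 277.9, 239.9]
orientation: [-3.141, -0.001, -2.732]
wrist_force: [-0.3, 0.1, 0.2]
finger_gap: 0.3
grip_force: 0.0
```

```bash
python3 - <<'E'
from h import *
o=ctrl.get_obs();print(o['t'],o['tool_pos'],o['orientation'],o['finger_gap'],o['wrist_force'])
a=snap('wrist','wrist1');b=snap('scene','scene1')
c=cv2.imread('pics/scene1.png')[215:315,185:285]
w=cv2.imread('pics/wrist1.png')
out=np.zeros((384,800,3),np.uint8);out[:,:416]=cv2.resize(w,None,fx=.8125,fy=.8125)[:384,:].shape and 0
out[:312,:416]=cv2.resize(w,(416,312));out[:,416:]=cv2.resize(c,(384,384),interpolation=2)
cv2.imwrite('pics/c1.png',out)
print(-np.array(a['R']).T@a['t'])
E
```

```text
1.35 [437.85911093 277.92242655 239.8973331 ] [-3.14145158e+00 -7.78249870e-04 -2.73210486e+00] 0.2827224676221907 [-0.276953    0.05022371  0.1744625 ]
[365.76344761 246.58769603 364.02302167]
```

View pics/c1.png

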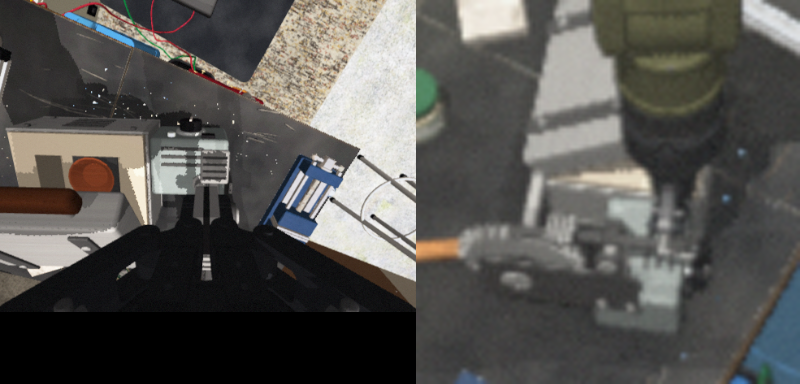

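The wrist view shows the ridged tail pad near (210,165) and the fingertips near (205,195), in the composite. I'll enlarge that part.

```bash
python3 - <<'E'
from h import *
w=cv2.imread('pics/wrist1.png')[130:290,150:330]
cv2.imwrite('pics/c2.png',cv2.resize(w,None,fx=3.5,fy=3.5,interpolation=2))
a=pickle.load(open('wrist1.pkl','rb'));p=ctrl.get_obs()['tool_pos']
for z in(0,19,40,66): print(z,proj(a,p-[0,0,z]))
for y in(143,155,167):
  for x in(-77,-62,-47):
    c,s=.917,.399;print(x,y,proj(a,[553+c*x-s*y,162+s*x+c*y,170]))
E
```

```text
0 (np.float64(257.06479651946785), np.float64(264.3738893047228))
19 (np.float64(256.7174207837405), np.float64(244.16615780740725))
40 (np.float64(256.41465821826216), np.float64(226.5536880768555))
66 (np.float64(256.12168348963735), np.float64(209.51060175088213))
-77 143 (np.float64(239.97917448640393), np.float64(182.79311362763463))
-62 143 (np.float64(240.3038827517188), np.float64(204.06254489914207))
-47 143 (np.float64(240.61455833527413), np.float64(224.41279057507546))
-77 155 (np.float64(258.2170074905998), np.float64(182.78106579303264))
-62 155 (np.float64(258.13892119437503), np.float64(204.05224323077914))
-47 155 (np.float64(258.06420972677097), np.float64(224.4040970242473))
-77 167 (np.float64(276.45743622381536), np.float64(182.76901624370333))
-62 167 (np.float64(275.9764419683672), np.float64(204.04194012860074))
-47 167 (np.float64(275.51623732367995), np.float64(224.39540228957546))
```

View pics/c2.png

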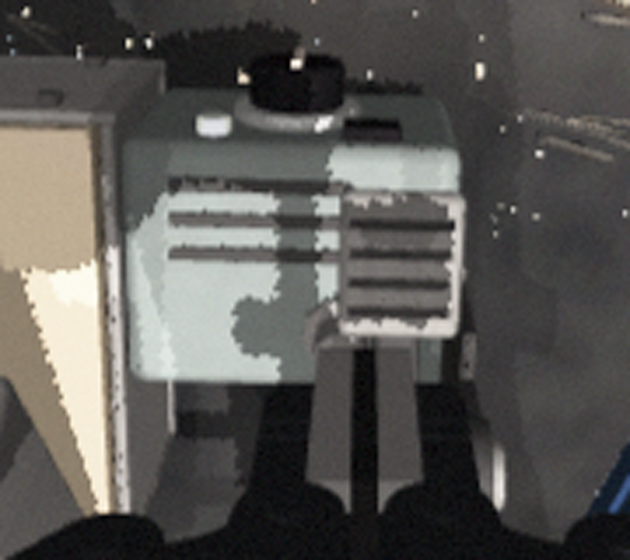

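Emit:
drive_tool(
  increments=[0.1, 0.3, 1.5, 0, 0.15, 0.6, 3.5, 0, 0.15, 0.6, 4.5, 0, 0.15, 0.6, 4.8, 0, 0.15, 0.6, 5.1, 0, 0.15, 0.6, 5.4, 0, 0.15, 0.6, 5.4, 0],
)

```text
t: 2.33
tool_pos: [433.7, 283.9, 186.5]
orientation: [3.142, 0.001, -2.73]
wrist_force: [-0.5, -0.6, 0.2]
finger_gap: -0.2
grip_force: 0.1
```

Emit:
drive_tool(
  increments=[0, 0, 0.3, 0, 0, 0, 0.6, 0, 0, 0, 0.6, 0],
)

```text
t: 2.7
tool_pos: [433.6, 283.8, 179.9]
orientation: [-3.141, -0.0, -2.73]
wrist_force: [-0.1, -0.7, -1.4]
finger_gap: 0.1
grip_force: 0.0
```

```bash
python3 - <<'E'
from h import *
a=snap('wrist','wrist2')
cv2.imwrite('pics/c3.png',cv2.resize(cv2.imread('pics/wrist2.png')[110:310,130:350],None,fx=3,fy=3,interpolation=2))
E
```

```text
(no output)
```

View pics/c3.png

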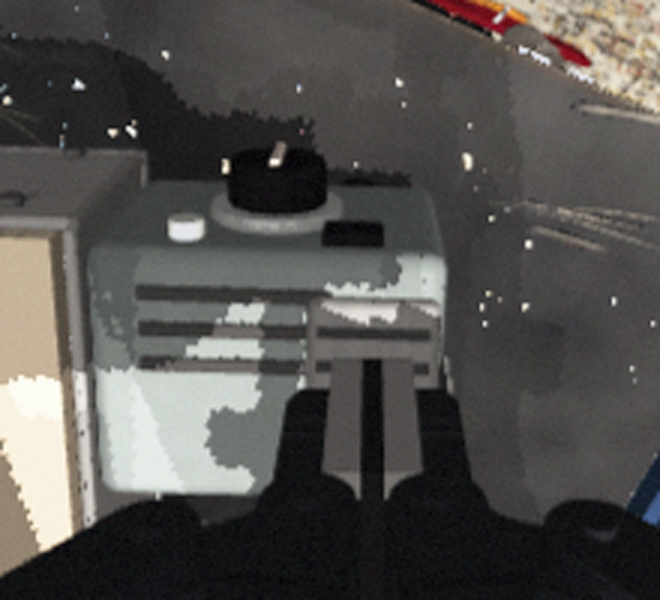

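The fingertips are centred on the pad at about (372,360) in the crop, so I'll keep pressing.

Emit:
drive_tool(
  increments=[0, 0, 0.25, 0, 0, 0, 0.5, 0, 0, 0, 0.5, 0],
)

```text
t: 3.12
tool_pos: [433.9, 284.2, 177.0]
orientation: [3.141, 0.002, -2.729]
wrist_force: [-4.4, -1.9, 13.5]
finger_gap: 0.0
grip_force: 7.1
```

Emit:
drive_tool(
  increments=[0, 0, 0, 0, 0, 0, -3, 0, 0, 0, -7, 0, 0, -1, -9, 0, 0, -4, -9, 0, 0, -6, -9, 0, 0, -7, -9, 0, 0, -7, -9, 0],
)

```text
t: 4.12
tool_pos: [461.7, 219.5, 265.2]
orientation: [3.141, -0.0, -2.73]
wrist_force: [0.1, 0.5, 0.1]
finger_gap: -0.3
grip_force: 0.0
```

```bash
python3 - <<'E'
from h import *
a=snap('wrist','wrist3');b=snap('scene','scene3')
o=ctrl.get_obs();p=o['tool_pos'];print(p,o['orientation'])
w=cv2.imread('pics/wrist3.png');c=cv2.imread('pics/scene3.png')[215:315,185:285]
out=np.zeros((384,800,3),np.uint8);out[:,:512]=w;out[:288,512:]=cv2.resize(c,(288,288),interpolation=2)
cv2.imwrite('pics/c4.png',out)
c,s=np.cos(.411),np.sin(.411)
P=lambda x,y,z:(552.4+c*x-s*y,166.6+s*x+c*y,z)
for l in [(-48,-60,213),(-48,60,213),(-48,0,213),(-62,155,157),(35,155,178)]: print(l,np.round(proj(a,P(*l)),1),np.round(P(*l),1))
print(proj(a,p-[0,0,19]))
E
```

```text
[461.44375493 220.15386663 265.16892069] [ 3.14122595e+00 -1.76853000e-04 -2.72929588e+00]
(-48, -60, 213) [ 26.  238.7] [532.4  92.4 213. ]
(-48, 60, 213) [215.  238.7] [484.4 202.4 213. ]
(-48, 0, 213) [120.5 238.7] [508.4 147.4 213. ]
(-62, 155, 157) [342.5 189.6] [433.6 283.9 157. ]
(35, 155, 178) [339.1 309.1] [522.6 322.7 178. ]
(np.float64(255.33052318039594), np.float64(244.7515676581367))
```

View pics/c4.png

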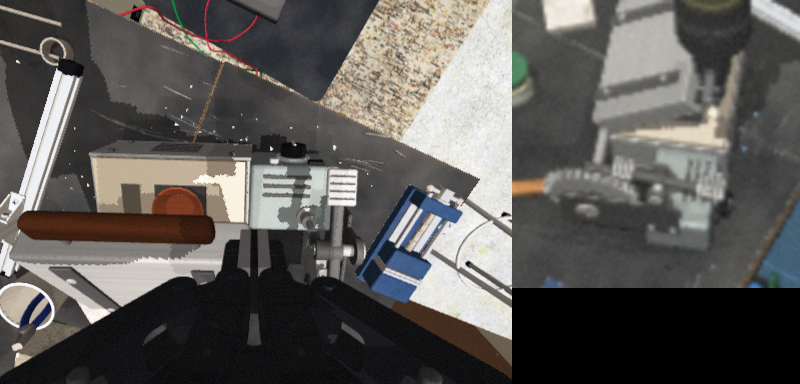

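The handle bar spans (20–215, 212–243), close to the prediction, and the tail pad at (343,186) fits pawl out. Next I move over the handle.

Emit:
drive_tool(
  increments=[-0.5, -2, 0, 0, -1.3, -5, 0, 0, -2, -7.5, 0, 0, -2.3, -8.5, 0.5, 0, -2.3, -8.5, 2, 0, -2.3, -8.5, 3, 0, -2.3, -8.5, 3, 0],
)

```text
t: 5.1
tool_pos: [515.4, 151.5, 233.9]
orientation: [3.141, -0.002, -2.728]
wrist_force: [-0.0, -0.2, 0.4]
finger_gap: 0.0
grip_force: 0.0
```

Emit:
drive_tool(
  increments=[0.2, 0, 0.4, 0, 0.6, 0, 0.9, 0, 1.0, 0, 1.35, 0, 1.35, 0, 1.8, 0, 1.7, 0, 2.25, 0, 2.05, 0, 2.7, 0, 2.4, 0, 3.15, 0],
)

```text
t: 5.98
tool_pos: [494.8, 141.3, 203.5]
orientation: [-3.141, 0.0, -2.73]
wrist_force: [2.5, 0.9, 0.7]
finger_gap: 0.1
grip_force: 1.0
```

```bash
python3 - <<'E'
from h import *
a=snap('wrist','wrist4');b=snap('side','side4')
w=cv2.imread('pics/wrist4.png')[100:384,56:456];c=cv2.imread('pics/side4.png')[115:217,155:260]
out=np.zeros((400,800,3),np.uint8);out[:284,:400]=w;out[:388,400:]=cv2.resize(c,(400,388),interpolation=2)
cv2.imwrite('pics/c5.png',out)
E
```

```text
(no output)
```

View pics/c5.png

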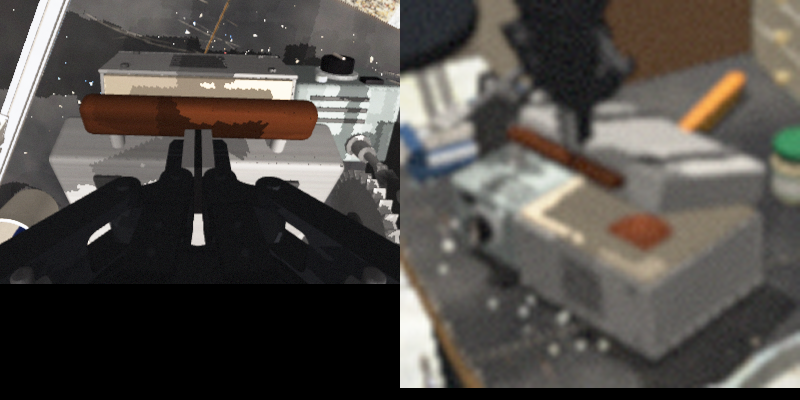

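The lid follows the push. The tips sit near the bar's rear edge (bar rows 95–138, tip row 130), so I'll lift slightly, shift forward 8 mm and continue.

Emit:
drive_tool(
  increments=[0, 0, -0.8, 0, 0.8, 0, -0.8, 0, 0.9, 0, 0, 0, 1.2, 0, 0.6, 0, 1.45, 0, 1.1, 0, 1.65, 0, 1.55, 0, 1.85, 0, 2.0, 0, 2.1, 0, 2.5, 0, 2.4, 0, 3.1, 0],
)

```text
t: 7.2
tool_pos: [473.3, 132.1, 172.7]
orientation: [3.141, 0.001, -2.729]
wrist_force: [1.1, 0.7, 1.7]
finger_gap: 0.1
grip_force: 1.0
```

Emit:
drive_tool(
  increments=[0.15, 0, 0.4, 0, 0.3, 0, 0.9, 0, 0.45, 0, 1.4, 0, 0.6, 0, 1.9, 0, 0.7, 0, 2.4, 0, 0.8, 0, 2.8, 0, 0.85, 0, 3.1, 0, 0.9, 0, 3.25, 0, 0.9, 0, 3.25, 0],
)

```text
t: 8.32
tool_pos: [464.0, 128.1, 140.0]
orientation: [-3.142, -0.001, -2.729]
wrist_force: [0.7, -0.4, 0.5]
finger_gap: -0.3
grip_force: 0.1
```

Emit:
drive_tool(
  increments=[0, 0, 0.1, 0, 0, 0, 0.2, 0, 0, 0, 0.3, 0, 0, 0, 0.3, 0],
)

```text
t: 8.82
tool_pos: [463.8, 128.0, 138.4]
orientation: [-3.141, -0.001, -2.729]
wrist_force: [-5.7, -1.5, 15.2]
finger_gap: -0.2
grip_force: 7.2
```

```bash
python3 - <<'E'
from h import *
o=ctrl.get_obs();print(o['tool_pos'],o['wrist_force'],o['wrist_torque'])
a=snap('wrist','wrist5');b=snap('side','side5')
w=cv2.imread('pics/wrist5.png')[100:384,56:456];c=cv2.imread('pics/side5.png')[115:217,155:260]
out=np.zeros((400,800,3),np.uint8);out[:284,:400]=w;out[:388,400:]=cv2.resize(c,(400,388),interpolation=2)
cv2.imwrite('pics/c6.png',out)
E
```

```text
[463.84904023 127.99713126 138.38275621] [-5.69196162 -1.50637173 15.21251336] [-0.40718221  1.21520278  0.04566797]
```

View pics/c6.png

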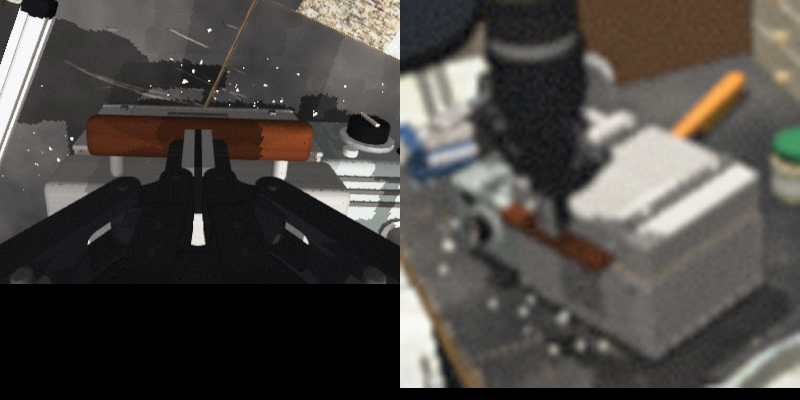

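The lid is shut: the side view shows it flush, with 15 N on the stop. Now I go over to the nose pad.

Emit:
drive_tool(
  increments=[0, 0, 0, 0, 0, 0, -3, 0, 0, 0, -7, 0, -2, 2.5, -9.2, 0, -5, 6, -9.2, 0, -8.5, 10, -9.2, 0, -11.5, 13.5, -9.2, 0, -13.1, 15.6, -9.2, 0, -13.1, 15.6, -9.2, 0],
)

```text
t: 10.05
tool_pos: [521.9, 325.1, 228.4]
orientation: [-3.141, -0.001, -2.727]
wrist_force: [0.6, -1.1, 0.7]
finger_gap: 0.1
grip_force: 0.0
```

```bash
python3 - <<'E'
from h import *
a=snap('wrist','wrist6');b=snap('scene','scene6')
p=ctrl.get_obs()['tool_pos'];print(p,proj(a,p-[0,0,19]))
w=cv2.resize(cv2.imread('pics/wrist6.png')[120:320,156:406],(500,400),interpolation=2);c=cv2.imread('pics/scene6.png')[225:325,195:270]
out=np.zeros((400,800,3),np.uint8);out[:,:500]=w;out[:,500:]=cv2.resize(c,(300,400),interpolation=2)
cv2.imwrite('pics/c7.png',out)
c,s=np.cos(.411),np.sin(.411)
for l in [(24,143,178),(24,167,178),(46,143,178),(46,167,178),(-62,155,157),(-62,155,170)]:
    x,y,z=l;q=np.array(proj(a,(552.4+c*x-s*y,166.6+s*x+c*y,z)));print(l,q.round(1),((q-[156,120])*2).round())
E
```

```text
[521.48986687 323.13304827 228.71571324] (np.float64(250.7786676013566), np.float64(243.16729680987797))
(24, 143, 178) [230.  202.5] [148. 165.]
(24, 167, 178) [269.8 202.7] [228. 165.]
(46, 143, 178) [230.7 235.4] [149. 231.]
(46, 167, 178) [269.1 235.5] [226. 231.]
(-62, 155, 157) [250.3  51.9] [ 189. -136.]
(-62, 155, 170) [250.   49.5] [ 188. -141.]
```

View pics/c7.png

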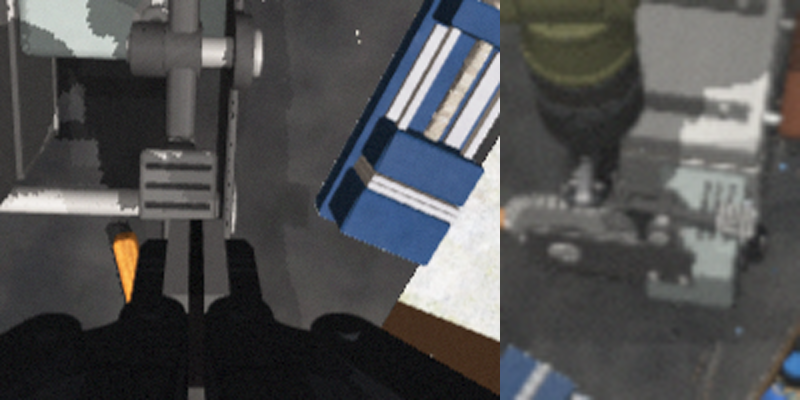

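The nose pad is at crop (140–217, 150–218), about 3–4 mm from the prediction, so I correct by dx +3.5 mm, dy −3 mm and press.

Emit:
drive_tool(
  increments=[0.35, -0.3, 1.0, 0, 0.35, -0.3, 2.8, 0, 0.35, -0.3, 3.2, 0, 0.35, -0.3, 3.5, 0, 0.35, -0.3, 3.8, 0, 0.35, -0.3, 4.0, 0, 0.35, -0.3, 4.0, 0],
)

```text
t: 11.02
tool_pos: [519.7, 319.6, 188.9]
orientation: [3.141, -0.001, -2.729]
wrist_force: [-0.1, 0.3, -0.9]
finger_gap: -0.2
grip_force: 0.0
```

Emit:
drive_tool(
  increments=[0, 0, 0.2, 0, 0, 0, 0.3, 0, 0, 0, 0.3, 0],
)

```text
t: 11.4
tool_pos: [520.0, 319.7, 187.0]
orientation: [3.141, 0.0, -2.729]
wrist_force: [-1.6, -1.0, 4.8]
finger_gap: -0.1
grip_force: 2.4
```

Emit:
drive_tool(
  increments=[0, 0, 0.1, 0, 0, 0, 0.2, 0, 0, 0, 0.2, 0],
)

```text
t: 11.78
tool_pos: [520.1, 319.8, 186.6]
orientation: [3.141, 0.002, -2.729]
wrist_force: [-5.2, -2.4, 15.8]
finger_gap: 0.1
grip_force: 7.7
```

Emit:
drive_tool(
  increments=[0, 0, -2, 0, 0, 0, -5, 0, 0, 0, -9, 0, 0, 2, -11, 0, 0, 5, -11, 0, 0, 8, -11, 0, 0, 9, -11, 0, 0, 9, -11, 0],
)

```text
t: 12.78
tool_pos: [483.8, 402.1, 293.9]
orientation: [-3.141, -0.001, -2.728]
wrist_force: [0.1, -0.2, -0.7]
finger_gap: -0.1
grip_force: 0.0
```

```bash
python3 - <<'E'
from h import *
f=snap('scene','scene7');o=ctrl.get_obs();print(o['t'],o['tool_pos'],o['wrist_force'])
g=lambda n:cv2.cvtColor(cv2.imread(f'pics/{n}.png'),cv2.COLOR_BGR2GRAY).astype(np.float32)
A=g('scene0')
for n in('scene3','scene6','scene7'):
    B=g(n)
    for nm,(y0,y1,x0,x1) in {'tail':(268,284,246,262),'box':(284,301,234,256)}.items():
        r=cv2.phaseCorrelate(A[y0:y1,x0:x1],B[y0:y1,x0:x1],cv2.createHanningWindow((x1-x0,y1-y0),cv2.CV_32F));print(n,nm,np.round(r[0],2),round(r[1],2),np.abs(A-B)[y0:y1,x0:x1].mean().round(2))
E
```

```text
12.825 [484.08456659 401.57519693 294.0308037 ] [-0.4506621   0.60304127 -0.4081276 ]
scene3 tail [-0.46  0.31] 0.76 6.42
scene3 box [-0.12  0.12] 0.93 5.68
scene6 tail [-0.55  2.51] 0.09 14.93
scene6 box [-0.33 -0.06] 1.02 6.64
scene7 tail [-2.17 -3.3 ] 0.09 26.74
scene7 box [-0.11 -0.04] 0.97 5.34
```

Emit:
drive_tool(
  increments=[1.5, -1.5, 0, 0, 4, -4, 0, 0, 6.5, -6.5, 1, 0, 8.5, -8.5, 3, 0, 9.2, -9.5, 5, 0, 9.2, -9.5, 5.4, 0, 9.2, -9.5, 5.4, 0],
)

```text
t: 13.7
tool_pos: [438.2, 278.0, 240.7]
orientation: [3.141, 0.0, -2.73]
wrist_force: [0.8, 1.1, 0.7]
finger_gap: 0.2
grip_force: 0.0
```

```bash
python3 - <<'E'
from h import *
f=snap('wrist','wrist8');p=ctrl.get_obs()['tool_pos'];print(p)
g=lambda n:cv2.cvtColor(cv2.imread(f'pics/{n}.png'),cv2.COLOR_BGR2GRAY)
A=g('wrist1');B=g('wrist8');a=pickle.load(open('wrist1.pkl','rb'))
T=A[180:222,243:287]
r=cv2.matchTemplate(B[150:260,210:320],T,cv2.TM_CCOEFF_NORMED);_,m,_,l=cv2.minMaxLoc(r);print('pad shift',l[0]+210-243,l[1]+150-180,m)
T=A[140:170,195:285]
r=cv2.matchTemplate(B[120:190,170:310],T,cv2.TM_CCOEFF_NORMED);_,m,_,l=cv2.minMaxLoc(r);print('box shift',l[0]+170-195,l[1]+120-140,m)
X=np.array([433.6,283.9,170])
for s,n in((a,'1'),(f,'8')): print(n,proj(s,X),proj(s,X-[0,0,13]))
E
```

```text
[438.46121694 278.47104953 241.0027622 ]
pad shift 0 -1 0.9782896041870117
box shift 0 -1 0.9837594032287598
1 (np.float64(264.67479325471584), np.float64(205.64579960000026)) (np.float64(264.07557848388007), np.float64(198.90798309907777))
8 (np.float64(264.69861928384796), np.float64(204.58168158793802)) (np.float64(264.0955593063795), np.float64(197.90089928734662))
```

The tail pad is back at its starting position: shift (0,−1) px, the same as the fixed box, so the pawl is in. Handing in.

```bash
python3 -c "
from rig import ctrl; print(ctrl.sign_off())"
```

```text
the job is handed in; nothing more can be done
None
```

I pressed the pawl out, pushed the lid fully shut, pressed the pawl back into the teeth with the arm clear of everything, and handed the job in at about 14 s; no verdict came back.

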